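Start and screw down a canister lid by feel

ROBOT

A 7-joint arm with a two-finger parallel gripper is mounted at the origin on a cart in front of the work surface, level with it; the furniture and walls round the work are solid. World frame = base frame: x ahead of the robot, y to its left, z up, the work surface at z = 0. Lengths are in m, angles in rad, forces in N, time in s.
With the tool pointing down it reaches from about 0.425 to 0.925 m from the base axis. Payload 6.8 kg.
Tool frame: the origin (TCP) lies at the very end of the fingers, on their centre line; the grasp point (between the pads) lies 19 mm behind it; z points along the fingers, y is the line along which they close (so a half turn about z gives the same grasp; the last joint's range is limited). The gripper opens to 85 mm and grips with 20 to 120 N. Pads are 22 mm wide; open, the fingers measure 114 mm over their backs; the gripper's body (76 mm by 85 mm) begins 54 mm behind the grasp point. The pads swing forward as they close: fully open they stand 13 mm farther back than shut.
Start: joints at [1.186, 0.477, 0.022, 1.555, -0.011, 1.109, -0.083], TCP at [0.184, -0.649, 0.231] pointing down, gripper open.
Joint ranges: [-2.96, 2.96], [-0.34, 2.1], [-1.41, 1.46], [0.24, 2.44], [-1.37, 4.51], [0.17, 1.92], [-2.96, 2.96]. Speed limits (rad/s): [2.39, 2.39, 3.14, 3.14, 3.14, 3.14, 3.14].

INTERFACE

Orientations are given as a unit quaternion [w, x, y, z].
In Python, from rig import manip gives the robot as it stands. The module is installed in compiled form; this text tells all that it offers.
- The arm moves only by the tool step_arm, never from a script. Its arguments are lists of equal length, an entry for each row: "travel": the shift along the tool's x, y, z in m, a list of three; "twist": the turn about the tool's z in rad. In form: {"travel": [[tx, ty, tz], ...], "twist": [twist, ...]}. A call has 1 to 8 rows; each row is the pose to reach, as a shift and turn from the pose commanded when the call began, along the tool's axes at that moment; what a row does not reach only later rows make up. A row lasts 1/12 s, in which the tool goes at most 41.7 mm and 7.16 degrees, less where a joint would pass 70% of its speed; a pose out of reach is approached as far as the arm can. A call with a gripper value outside its range is refused whole. "fingers" is the opening, from 0 (shut) to 1 (fully open), set as the call begins (left out, the last holds). The fingers move at their own pace and stop on an object; "squeeze" is the grip in N (left out, the last holds). Time passes only in rows, so rows that repeat a pose let the fingers close. It gives the time, the measured TCP pose, the force, the opening and the grip force at its end, in the units of the state.
- manip.state(): the state, without advancing time (a new reading comes with each control period).
- manip.snapshot(name): name is "side" or "top"; returns (picture, depth): 384x512x3 uint8, red, green, blue; 384x512 float32, m along the optical axis (not along the pixel's ray), 0 where there is no reading.
- manip.get_calibration(name): a dict with "fx", "fy", "cx", "cy" (pixels), "k1" (the pictures are not rectified: a ray, as slopes to the right and down, at radius r is drawn at 1 + k1 r^2 times it, then the intrinsics apply), "position" and "orientation" of the camera in the world. Camera axes: x right, y up, looking along -z (the intrinsics and any distortion apply to the point x, -y, -z); pixel columns grow to the right and rows downward; lengths in m; the calibration is good to about 2 mm. A picture is of the moment at which its call begins. get_calibration takes no time and is no camera call.
- manip.finish_job(): hands the job in; it is judged then, once.
Trained networks look in the newest picture that a camera, given by its name, has taken for a name from the list of things; names that differ only in an ending like _2 or _b are one class to them, and where a whole thing is asked for, a point or a joint stands for the part that bears it (a point fixed in the world has none). Each returns a list of dicts, best first, with "p" (0 to 1); they miss things now and then, are a little off and sometimes report something else, mostly with a low value. They report only what shows in the picture. A call takes as long as a camera call.
- manip.silhouettes(camera, name): "pixels" (384x512 bool, what is visible of it) and "rect" ([left, top, right, bottom] in pixels, round what is visible of it).
The state is a dict: "clock": time; "q": joint angles; "qd": joint speeds; "effort": joint torques, N m; "tool_pos": TCP position; "eef_rot": TCP orientation; "contact_force": force on the tool from outside, world axes, zero at the start; "torque": the same for the moment, N m; "gripper_width": finger opening in m; "gripper_force": force on a finger pad.
Only numpy, scipy, OpenCV 4.12 (cv2) and the standard library are available. Lean on these libraries where they do the work, as an engineer would, in place of code of your own. Each camera call takes 0.05 s, during which the arm holds its last target. There are 200 camera calls.

TASK

The lid sits loosely on the canister with its thread not yet started: turned forward as it is, it only jams. Without lifting it off, turn it backward (anticlockwise from above) until you feel it drop into the thread start, then screw it forward (clockwise) until it is fully home, and let go. The canister is held only lightly in its clamp, so do not force the lid or twist the canister round, and leave the things around it where they are.

Things in the scene. Friction and masses are not known exactly. Their poses are not given: they have to be found in the camera images.
- clamp: Grey base plate 90 x 100 x 12 mm fixed to the bench, with two dark clamp blocks (up to 42 mm above the bench, at up to 46 mm either side along y) that hold an upright aluminium canister 60 mm in diameter with a small vent screw on its side. Origin on the bench, on the canister's axis, z up. The threaded neck is hidden in the lid; its angle is not measured and bears no relation to any listed pose.
- canister (a joint): Rotation of the canister with its neck in the clamp, rad, positive anticlockwise from above, 0 at the start. The clamp holds it by friction: it gives way at a turning torque of about 0.5 to 1 N m and then stays where it was turned to. It must stay within 0.35 rad of 0; watch the turning torque or this angle.
- shoulder (a point): Centre of the canister's shoulder, 54 mm above the bench, on the axis. Lid origin (lid) above this point: 13 mm on the flat thread crests (at the start), 4.5 mm when dropped into the thread start, 0 fully home. Above it a neck 33 mm tall (plain for 12 mm, then threaded) with three equal thread starts 120 degrees apart. Canister radius here 28 to 30 mm.
- lid: Black knurled screw lid, upright cylinder 54 mm diameter (55 over the knurl), 55 mm tall, about 0.1 kg; upper 20 mm solid, below it a hollow skirt with three 4 mm pins inside. Origin: centre of its open underside, z up. Its yaw does not tell where the thread starts. Right-hand thread: clockwise from above screws it down. About 1 mm of sideways play.
- lid_grip (a point): On the lid's axis 45 mm above its underside: a height to grip at. From the start, 0.2 to 1.5 rad anticlockwise bring the lid over the thread start, where it falls 8 mm if pressed lightly or left free (held stiffly, it stays up). It can fall over 0.3 rad of turn; beyond, a wall stops it. Clockwise from the start it only meets a wall, within 1.3 rad.
- lid_top (a point): Centre of the lid's flat top, 55 mm above its underside. Once dropped into the start, 1.4 to 1.8 rad clockwise take the lid home: level for up to 0.4 rad, then sinking 4.5 mm over 1.1 rad, then level for about 0.25 rad to a solid stop. The thread has 1 to 2 mm of play up and down; a light push down helps the lid follow it.
- carbon_tin: Bystander: round tin with a paper label and pale golden lid, 58 mm diameter, 36 mm tall, loose on the bench; origin at the centre of its underside.
- spare_eyepiece: Bystander: black and silver microscope eyepiece standing on its tube, 34 mm diameter, 45 mm tall, loose on the bench; origin at the centre of its underside.
- petri_dish: Bystander: clear shallow dish, 58 mm diameter, 15 mm tall, loose on the bench; origin at the centre of its underside.

How it is judged:
On the way:
1. the lid has dropped into the thread start (z of lid in the frame of clamp below 0.0605 m), for 0.1 s.
At the end, for the whole second after the job is handed in: The lid is screwed fully home: its underside within about 1.3 mm of the canister's shoulder, centred within 4 mm and level within 0.06 rad, at rest and released (z of lid in the frame of clamp between 0.052 and 0.0553 m and horizontal distance between lid and clamp below 0.004 m and angle between lid's own z axis and vertical below 0.06 rad and linear speed of lid below 0.01 m/s); the robot touches nothing.
It fails at once if the lid is lifted off (raised more than 10 mm above where it started) (z of lid in the frame of clamp above 0.0768 m).
It fails at once if the canister is twisted more than 0.35 rad in its clamp (value of joint canister above 0.35 rad or value of joint canister below -0.35 rad).
It fails at once if a thing nearby is moved more than 20 mm (distance of any of carbon_tin, spare_eyepiece, petri_dish from where it was at the start of the episode above 0.02 m).
It also fails if it takes over 72 s, if anything falls off the work surface, if the arm or the gripper's body presses on something with over 40 N, if the wrist force passes 120 N, or if a joint passes its speed limit or range.

## Working session

There is one attempt and no reset: what is moved stays moved. The work goes in short steps, Python scripts to look and compute and a tool call to move; the robot and the scene stay as the last step left them, time stands still between calls to the robot, and variables do not carry over. Pictures are saved under pics/ and viewed, at most 10 in all, crops included, and the job is handed in when it is done.

Besides the shell and the picture viewer there is one more tool, called after "Emit:" as name([rows], argument=value, ...), one row to a line, values as JSON. step_arm: Moves the arm, as the interface text tells. Its arguments: {"type":"object","properties":{"travel":{"type":"array","items":{"type":"array","items":{"type":"number"}}},"twist":{"type":"array","items":{"type":"number"}},"fingers":{"type":"number"},"squeeze":{"type":"number"}},"required":["travel","twist"]}

```bash
mkdir -p pics
cat > h.py <<'E'
import numpy as np, cv2
from rig import manip
from scipy.spatial.transform import Rotation as R
def rot(q): return R.from_quat([q[1],q[2],q[3],q[0]]).as_matrix()
def pts(name,depth,mask):
    c=manip.get_calibration(name); v,u=np.nonzero(mask&(depth>0)); d=depth[v,u]
    K=np.array([[c['fx'],0,c['cx']],[0,c['fy'],c['cy']],[0,0,1.]])
    n=cv2.undistortPoints(np.c_[u,v].astype(float).reshape(-1,1,2),K,np.array([c['k1'],0,0,0,0.])).reshape(-1,2)
    P=np.c_[n[:,0]*d,-n[:,1]*d,-d]
    return P@rot(c['orientation']).T+np.array(c['position'])
E
python3 - <<'E'
from h import *
s=manip.state(); print({k:np.round(v,3) for k,v in s.items()})
ims=[]
for n in('side','top'):
    im,d=manip.snapshot(n); ims.append(im); print(n,manip.get_calibration(n))
    for t in('lid','clamp','carbon_tin','spare_eyepiece','petri_dish'):
        for o in manip.silhouettes(n,t)[:1]:
            P=pts(n,d,o['pixels']); 
            if len(P)==0: print(t,'none');continue
            print(n,t,round(o['p'],2),o['rect'],np.round(np.percentile(P,[2,50,98],axis=0),3).tolist())
            if t=='lid':
                T=P[P[:,2]>np.percentile(P[:,2],95)-.004]; 
                print('top',len(T),T.mean(0),(T.min(0)+T.max(0))/2,T.max(0)-T.min(0))
cv2.imwrite('pics/a.png',cv2.resize(np.hstack(ims)[:,:,::-1],(800,300)))
E
```

```text
{'clock': np.float64(0.0), 'q': array([ 1.186,  0.478,  0.022,  1.556, -0.012,  1.109, -0.083]), 'qd': array([-0.002,  0.003, -0.001,  0.001,  0.003, -0.   ,  0.   ]), 'effort': array([ 0.0000e+00, -5.9646e+01,  1.6080e+00, -2.8119e+01,  1.2000e-02,
        9.0000e-03,  0.0000e+00]), 'tool_pos': array([ 0.184, -0.649,  0.23 ]), 'eef_rot': array([-0.001,  0.99 ,  0.138, -0.   ]), 'contact_force': array([-0.131,  0.453, -0.485]), 'torque': array([0.025, 0.019, 0.033]), 'gripper_force': np.float64(0.0), 'gripper_width': np.float64(0.086)}
side {'fx': 375.09183728466144, 'fy': 375.09183728466144, 'cx': 257.2409131480587, 'cy': 194.19530786977552, 'k1': 0.01080193632048596, 'position': array([0.20190284, 0.4685295 , 0.55073518]), 'orientation': array([-0.21583809, -0.12448417,  0.46972418,  0.84692196])}
side lid 0.79 [241.5, 178.7, 267.7, 211.3] [[0.54, -0.192, 0.069], [0.559, -0.155, 0.107], [0.59, -0.144, 0.122]]
top 247 [ 0.56554667 -0.16832328  0.12011387] [ 0.56666172 -0.17127044  0.11977193] [0.05387853 0.05605325 0.00492095]
side clamp 0.93 [229.3, 207.1, 280.7, 244.6] [[0.522, -0
[... 723 characters left out ...]
163.8, 263.1, 190.8] [[0.541, -0.198, 0.081], [0.563, -0.174, 0.121], [0.591, -0.149, 0.125]]
top 415 [ 0.56706802 -0.17442745  0.12201035] [ 0.56693495 -0.17385427  0.12253488] [0.05240536 0.05322305 0.00550089]
top clamp 0.91 [230.5, 164.8, 274.3, 209.1] [[0.522, -0.222, 0.008], [0.547, -0.178, 0.013], [0.607, -0.125, 0.054]]
top carbon_tin 0.69 [254.2, 216.7, 273.2, 243.4] [[0.441, -0.229, 0.032], [0.467, -0.206, 0.035], [0.491, -0.181, 0.039]]
top spare_eyepiece 0.44 [229.8, 216.3, 242.8, 229.0] [[0.462, -0.153, -0.002], [0.478, -0.138, 0.042], [0.492, -0.121, 0.047]]
top petri_dish 0.96 [246.7, 139.7, 270.7, 161.8] [[0.636, -0.213, 0.003], [0.662, -0.188, 0.015], [0.691, -0.162, 0.018]]
```

View pics/a.png

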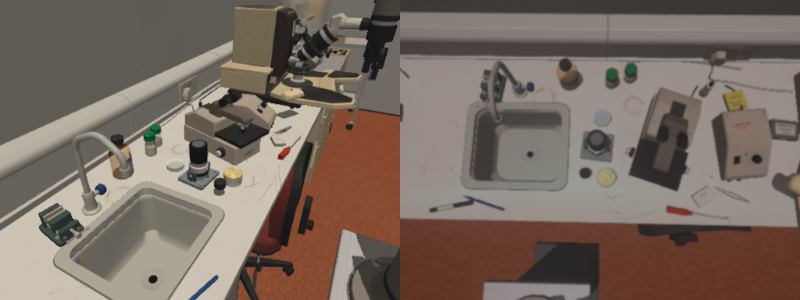

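Run:
```python
from h import *
im,d=manip.snapshot('top'); P=pts('top',d,d>0)
im2,d2=manip.snapshot('side'); P=np.r_[P,pts('side',d2,d2>0)]
xs=np.arange(.05,.85,.05); ys=np.arange(.05,-.85,-.05)
print('x\\y',*['%4d'%round(y*100) for y in ys])
for x in xs:
    r=[]
    for y in ys:
        m=(P[:,0]>=x)&(P[:,0]<x+.05)&(P[:,1]<=y)&(P[:,1]>y-.05)
        r.append('%4d'%round(100*np.percentile(P[m,2],99)) if m.sum()>3 else '   .')
    print('%.2f'%x,*r)
```

```text
x\y    5    0   -5  -10  -15  -20  -25  -30  -35  -40  -45  -50  -55  -60  -65  -70  -75  -80
0.05   13   12    3    0    0  -85  -85  -85  -85  -85  -85  -85  -85  -85  -85  -85  -85  -85
0.10    1    1    0    0    0  -85  -85  -85  -85  -85  -85  -85  -85   42  -85  -85  -85  -85
0.15    0    0    0    0    0  -85  -85  -85  -85  -85  -85  -85   35   47   35  -85  -85  -85
0.20  -85  -85  -85  -85  -85  -85  -85  -85  -85  -85  -24  -24  -85   47   46   34    9    9
0.25  -85  -85  -85  -85  -85  -85  -85   -8   -5   -4  -24  -24  -24  -78  -78    9    9    9
0.30    0    0    0    0    0    0    0    0    0    0    0    0    1    0    0    9    9    9
0.35    0    0    0    0    0    0    0    0    2    2    2    2    1    0    0    9    9    9
0.40    1    1    1    0    4    4    0   10   10   10    2    2    1    1    0   11   11    9
0.45    0    1    1    5    4    4   10   16   16   10    5    0    6    6    5   11   11    9
0.50  -18   -9    1    5   12    4   10   20   21   21    0    8    9    9    9    0    9   13
0.55  -18  -10    1   12   13   12   10   21   21   20    0   10   10   10   10    0   17   17
0.60  -18  -10    1    2    2    2    0   17   18   17   14   10   10   10   10    3   17   17
0.65    1    1    1    0    2    2    0   14   14   14   13   10   10   10   11    3   17   17
0.70    5    1    1    0    0    0    0   10   12   11    7    9    2    2    2    0   17   17
0.75    5    9   14   10    8    8    8    0    0    0    1    9    2    9    1    2   17   17
0.80   20   20   20   20   20   20   20   20   20   20   20   20   20   20   20   20   20   20
```

Emit:
step_arm([
  [0,0,-0.04],
  [0,0,-0.08],
  [0,0,-0.12],
  [0.033,-0.023,-0.12],
  [0.066,-0.046,-0.12],
  [0.099,-0.07,-0.12],
  [0.132,-0.093,-0.12],
  [0.165,-0.117,-0.12],
], twist=[0,0,0,0,0,0,0,0], fingers=1, squeeze=40)

```text
clock: 1.37
tool_pos: [0.3121, -0.4901, 0.3516]
eef_rot: [0.0, 0.99, 0.138, 0.0]
contact_force: [0.7, -0.1, -0.6]
gripper_width: 0.0857
gripper_force: 0.0
```

Emit:
step_arm([
  [0.033,-0.023,0],
  [0.066,-0.046,0],
  [0.1,-0.07,0],
  [0.133,-0.094,0],
  [0.167,-0.118,0],
  [0.2,-0.141,0],
  [0.233,-0.165,0],
  [0.267,-0.188,0],
], twist=[0,0,0,0,0,0,0,0])

```text
clock: 2.03
tool_pos: [0.5175, -0.2362, 0.3517]
eef_rot: [0.0, 0.99, 0.138, 0.0]
contact_force: [0.3, -1.0, 0.7]
gripper_width: 0.0857
gripper_force: 0.0
```

Emit:
step_arm([
  [0.033,-0.023,0],
  [0.0667,-0.0477,0],
  [0.0667,-0.0477,0],
], twist=[0,0,0])

```text
clock: 2.28
tool_pos: [0.5722, -0.1638, 0.3513]
eef_rot: [-0.002, 0.99, 0.144, 0.002]
contact_force: [0.0, 1.4, -0.1]
gripper_width: 0.0853
gripper_force: 0.0
```

Run:
```python
from h import *
s=manip.state(); print({k:np.round(v,4).tolist() for k,v in s.items()})
```

```text
{'clock': 2.2833, 'q': [0.4247, 0.277, -0.3126, 1.5803, 0.0818, 1.2959, -1.1803], 'qd': [0.0594, -0.0302, 0.0788, 0.0396, 0.0179, 0.0176, 0.1014], 'effort': [3.6698, -46.6946, 1.8897, -30.4458, 0.8608, 0.0942, -1.0016], 'tool_pos': [0.5722, -0.1638, 0.3513], 'eef_rot': [-0.0024, 0.9896, 0.1442, 0.0017], 'contact_force': [0.0468, 1.3658, -0.0575], 'torque': [0.1272, 0.0005, 0.0663], 'gripper_force': 0.0, 'gripper_width': 0.0853}
```

Emit:
step_arm([
  [0,0,0.04],
  [0,0,0.08],
  [0,0,0.12],
  [0,0,0.16],
  [0,0,0.19],
  [0,0,0.2],
  [0,0,0.2],
  [0,0,0.2],
], twist=[0,0,0,0,0,0,0,0])

```text
clock: 2.95
tool_pos: [0.5686, -0.174, 0.1524]
eef_rot: [0.0, 0.99, 0.138, 0.001]
contact_force: [-0.4, -0.3, 1.1]
gripper_width: 0.0854
gripper_force: 0.0
```

Run:
```python
from h import *
s=manip.state(); print({k:np.round(v,4).tolist() for k,v in s.items()})
for n in('side','top'):
    im,d=manip.snapshot(n); cv2.imwrite(f'pics/b_{n}.png',cv2.resize(im[110:270,160:360,::-1],(800,600)))
```

```text
{'clock': 2.95, 'q': [0.4142, 0.4473, -0.2882, 1.8126, 0.1572, 0.9028, -1.2388], 'qd': [0.0031, -0.0299, -0.0062, -0.0312, 0.0002, -0.0007, -0.0013], 'effort': [0.0348, -51.058, -2.3762, -22.8761, 0.0277, 0.0079, -0.0139], 'tool_pos': [0.5686, -0.174, 0.1524], 'eef_rot': [0.0001, 0.9904, 0.1379, 0.0005], 'contact_force': [-0.3591, -0.3168, 1.1068], 'torque': [-0.005, -0.0131, -0.0015], 'gripper_force': 0.0, 'gripper_width': 0.0854}
```

View pics/b_side.png

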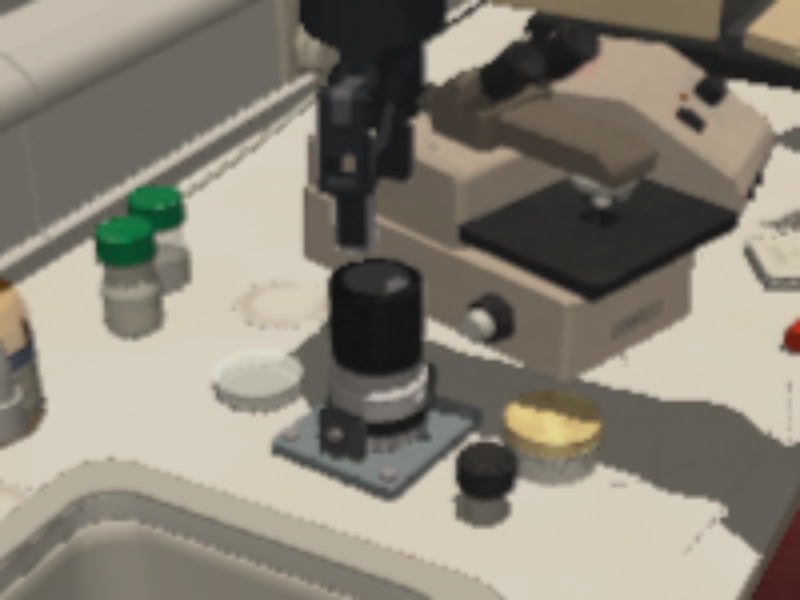

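The side crop shows the open gripper above the lid (lid near 375,310; near fingertip 355,230), clear of the microscope. Descend and grip.

Emit:
step_arm([
  [-0.001,0,0.02],
  [-0.001,0,0.04],
  [-0.001,0,0.055],
  [-0.001,0,0.057],
  [-0.001,0,0.057],
], twist=[0,0,0,0,0])

```text
clock: 3.47
tool_pos: [0.5675, -0.1742, 0.0954]
eef_rot: [0.0, 0.99, 0.138, 0.001]
contact_force: [0.7, 0.2, -0.6]
gripper_width: 0.0852
gripper_force: 0.0
```

Emit:
step_arm([
  [0,0,0],
  [0,0,0],
  [0,0,0],
  [0,0,0],
  [0,0,0],
  [0,0,0],
], twist=[0,0,0,0,0,0], fingers=0, squeeze=25)

```text
clock: 3.97
tool_pos: [0.5681, -0.1743, 0.096]
eef_rot: [0.001, 0.99, 0.138, 0.001]
contact_force: [-0.5, 0.9, 8.0]
gripper_width: 0.0531
gripper_force: 26.0
```

```bash
cat > st.py <<'E'
from h import *
s=manip.state(); q=s['eef_rot']; yaw=2*np.arctan2(q[2],q[1])
print('t',round(s['clock'],2),'p',np.round(s['tool_pos'],4),'yaw',round(yaw,3),'F',np.round(s['contact_force'],1),'T',np.round(s['torque'],2),'q7',round(s['q'][6],2),'w',round(s['gripper_width'],4),'g',round(s['gripper_force'],1))
E
python3 st.py
```

```text
t 3.97 p [ 0.5681 -0.1743  0.096 ] yaw 0.277 F [-0.5  0.9  8. ] T [0.11 0.23 0.07] q7 -1.26 w 0.0531 g 26.0
```

Emit:
step_arm([
  [0,0,0],
  [0,0,0],
  [0,0,0],
  [0,0,0],
  [0,0,0],
], twist=[-0.05,-0.1,-0.15,-0.2,-0.2])

```text
clock: 4.38
tool_pos: [0.5683, -0.1741, 0.096]
eef_rot: [0.001, 0.971, 0.237, 0.002]
contact_force: [-0.2, -1.1, 5.9]
gripper_width: 0.0532
gripper_force: 26.0
```

```bash
python3 st.py
```

```text
t 4.38 p [ 0.5683 -0.1741  0.096 ] yaw 0.479 F [-0.2 -1.1  5.9] T [0.1  0.07 0.1 ] q7 -1.09 w 0.0532 g 26.0
```

Emit:
step_arm([
  [0,0,0.0003],
  [0,0,0.0003],
  [0,0,0.0003],
  [0,0,0.0003],
  [0,0,0.0003],
], twist=[-0.05,-0.1,-0.15,-0.18,-0.18])

```text
clock: 4.8
tool_pos: [0.5686, -0.174, 0.0959]
eef_rot: [0.001, 0.946, 0.323, 0.002]
contact_force: [-0.4, 0.6, 7.8]
gripper_width: 0.0532
gripper_force: 26.1
```

Emit:
step_arm([
  [0,0,0],
  [0,0,0],
  [0,0,0],
  [0,0,0],
  [0,0,0],
], twist=[-0.05,-0.1,-0.15,-0.18,-0.18])

```text
clock: 5.22
tool_pos: [0.5686, -0.174, 0.0959]
eef_rot: [0.001, 0.913, 0.407, 0.002]
contact_force: [-0.6, 0.3, 7.5]
gripper_width: 0.0531
gripper_force: 26.1
```

Emit:
step_arm([
  [0,0,0],
  [0,0,0],
  [0,0,0],
  [0,0,0],
  [0,0,0],
], twist=[-0.05,-0.1,-0.15,-0.18,-0.18])

```text
clock: 5.63
tool_pos: [0.5686, -0.1739, 0.0959]
eef_rot: [0.001, 0.873, 0.488, 0.002]
contact_force: [-0.8, 1.5, 8.6]
gripper_width: 0.0533
gripper_force: 26.1
```

Emit:
step_arm([
  [0,0,0],
  [0,0,0],
  [0,0,0],
  [0,0,0],
  [0,0,0],
], twist=[-0.05,-0.1,-0.15,-0.18,-0.18])

```text
clock: 6.05
tool_pos: [0.5685, -0.1743, 0.0954]
eef_rot: [0.001, 0.826, 0.564, 0.001]
contact_force: [1.5, 0.5, 3.5]
gripper_width: 0.0532
gripper_force: 25.8
```

Emit:
step_arm([
  [0,0,0.0005],
  [0,0,0.001],
  [0,0,0.0015],
  [0,0,0.002],
], twist=[0,0,0,0])

```text
clock: 6.38
tool_pos: [0.5685, -0.1743, 0.0941]
eef_rot: [0.001, 0.827, 0.563, 0.001]
contact_force: [-2.6, 0.7, 16.7]
gripper_width: 0.0527
gripper_force: 26.9
```

```bash
python3 st.py
```

```text
t 6.38 p [ 0.5685 -0.1743  0.0941] yaw 1.196 F [-2.6  0.7 16.7] T [0.21 0.51 0.27] q7 -0.48 w 0.0527 g 26.9
```

Emit:
step_arm([
  [0,0,0],
  [0,0,0],
  [0,0,0],
], twist=[-0.04,-0.08,-0.08])

```text
clock: 6.63
tool_pos: [0.5669, -0.174, 0.0921]
eef_rot: [0.0, 0.803, 0.596, 0.0]
contact_force: [1.0, 0.6, -0.5]
gripper_width: 0.0536
gripper_force: 26.6
```

```bash
python3 st.py
```

```text
t 6.63 p [ 0.5669 -0.174   0.0921] yaw 1.277 F [ 1.   0.6 -0.5] T [ 0.04 -0.35 -0.03] q7 -0.41 w 0.0536 g 26.6
```

Emit:
step_arm([
  [0,0,0.001],
  [0,0,0.002],
  [0,0,0.003],
  [0,0,0.004],
  [0,0,0.005],
  [0,0,0.005],
], twist=[0,0,0,0,0,0])

```text
clock: 7.13
tool_pos: [0.567, -0.1739, 0.0877]
eef_rot: [0.0, 0.803, 0.596, -0.0]
contact_force: [-1.3, 0.9, 6.4]
gripper_width: 0.0529
gripper_force: 27.4
```

```bash
python3 st.py
```

```text
t 7.13 p [ 0.567  -0.1739  0.0877] yaw 1.276 F [-1.3  0.9  6.4] T [ 0.16  0.29 -0.03] q7 -0.41 w 0.0529 g 27.4
```

Emit:
step_arm([
  [0,0,0],
  [0,0,0],
  [0,0,0],
  [0,0,0],
  [0,0,0],
  [0,0,0],
], twist=[0.05,0.1,0.15,0.2,0.25,0.25])

```text
clock: 7.63
tool_pos: [0.5669, -0.174, 0.0874]
eef_rot: [0.0, 0.872, 0.49, -0.0]
contact_force: [-0.0, 1.7, 4.6]
gripper_width: 0.0532
gripper_force: 26.9
```

```bash
python3 st.py
python3 - <<'E'
from h import *
im,d=manip.snapshot('side')
for o in manip.silhouettes('side','lid')[:1]:
    P=pts('side',d,o['pixels']); print(o['p'],o['rect'],np.percentile(P,[2,50,98],axis=0).round(3))
cv2.imwrite('pics/c.png',cv2.resize(im[150:240,200:320,::-1],(800,600)))
E
```

```text
t 7.63 p [ 0.5669 -0.174   0.0874] yaw 1.025 F [-0.   1.7  4.6] T [ 0.2   0.05 -0.12] q7 -0.63 w 0.0532 g 26.9
0.55 [239.5, 179.4, 266.9, 217.5] [[ 0.539 -0.201  0.046]
 [ 0.563 -0.151  0.088]
 [ 0.588 -0.144  0.113]]
```

View pics/c.png

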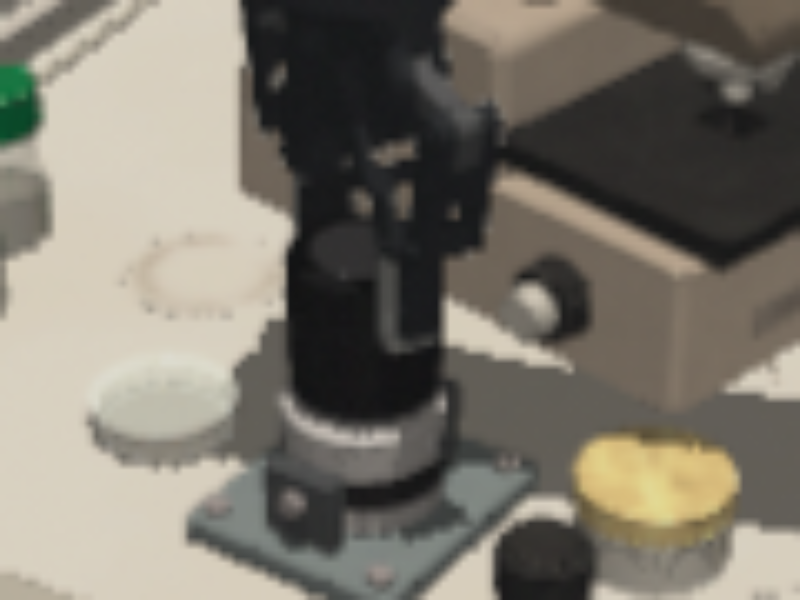

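The lid (rows 230–410) now sits close to the canister shoulder (row ~420): it has dropped. Screw forward while following down.

Emit:
step_arm([
  [0,0,0],
  [0,0,0.0002],
  [0,0,0.0004],
  [0,0,0.0006],
  [0,0,0.0008],
  [0,0,0.001],
  [0,0,0.001],
], twist=[0.05,0.1,0.15,0.2,0.25,0.3,0.3])

```text
clock: 8.32
tool_pos: [0.5668, -0.174, 0.0861]
eef_rot: [0.0, 0.935, 0.355, -0.0]
contact_force: [-0.3, 1.1, 4.5]
gripper_width: 0.053
gripper_force: 27.0
```

```bash
python3 st.py
```

```text
t 8.32 p [ 0.5668 -0.174   0.0861] yaw 0.726 F [-0.3  1.1  4.5] T [ 0.26  0.03 -0.11] q7 -0.88 w 0.053 g 27.0
```

Emit:
step_arm([
  [0,0,0.0002],
  [0,0,0.0004],
  [0,0,0.0006],
  [0,0,0.0008],
  [0,0,0.001],
  [0,0,0.0012],
  [0,0,0.0012],
], twist=[0.05,0.1,0.15,0.2,0.25,0.3,0.3])

```text
clock: 8.9
tool_pos: [0.5667, -0.1738, 0.0848]
eef_rot: [-0.0, 0.977, 0.212, -0.0]
contact_force: [-0.4, 1.3, 4.1]
gripper_width: 0.0529
gripper_force: 26.9
```

```bash
python3 st.py
```

```text
t 8.9 p [ 0.5667 -0.1738  0.0848] yaw 0.427 F [-0.4  1.3  4.1] T [ 0.25  0.09 -0.07] q7 -1.14 w 0.0529 g 26.9
```

Emit:
step_arm([
  [0,0,0.0002],
  [0,0,0.0004],
  [0,0,0.0006],
  [0,0,0.0008],
  [0,0,0.001],
  [0,0,0.0012],
  [0,0,0.0012],
], twist=[0.05,0.1,0.15,0.2,0.25,0.3,0.3])

```text
clock: 9.48
tool_pos: [0.5668, -0.1738, 0.0836]
eef_rot: [-0.0, 0.998, 0.064, -0.0]
contact_force: [-0.2, 1.7, 4.4]
gripper_width: 0.0537
gripper_force: 27.0
```

```bash
python3 st.py
```

```text
t 9.48 p [ 0.5668 -0.1738  0.0836] yaw 0.128 F [-0.2  1.7  4.4] T [ 0.37  0.15 -0.09] q7 -1.39 w 0.0537 g 27.0
```

Emit:
step_arm([
  [0,0,0.0002],
  [0,0,0.0004],
  [0,0,0.0006],
  [0,0,0.0008],
  [0,0,0.0008],
], twist=[0.05,0.1,0.15,0.2,0.2])

```text
clock: 9.9
tool_pos: [0.5676, -0.174, 0.0835]
eef_rot: [0.0, 0.999, -0.036, 0.001]
contact_force: [-0.5, 2.1, 8.3]
gripper_width: 0.0531
gripper_force: 27.3
```

```bash
python3 st.py
```

```text
t 9.9 p [ 0.5676 -0.174   0.0835] yaw -0.071 F [-0.5  2.1  8.3] T [ 0.19  0.   -0.09] q7 -1.56 w 0.0531 g 27.3
```

Emit:
step_arm([
  [0,0,0],
  [0,0,0],
  [0,0,0],
  [0,0,0],
], twist=[0.04,0.08,0.12,0.12])

```text
clock: 10.23
tool_pos: [0.5675, -0.1739, 0.0835]
eef_rot: [0.0, 0.995, -0.095, 0.001]
contact_force: [-0.9, 1.5, 7.6]
gripper_width: 0.053
gripper_force: 27.3
```

```bash
python3 st.py
```

```text
t 10.23 p [ 0.5675 -0.1739  0.0835] yaw -0.191 F [-0.9  1.5  7.6] T [0.19 0.22 0.01] q7 -1.66 w 0.053 g 27.3
```

Emit:
step_arm([
  [0,0,0],
  [0,0,0],
  [0,0,0],
], twist=[0.03,0.05,0.05])

```text
clock: 10.48
tool_pos: [0.5673, -0.1735, 0.0835]
eef_rot: [0.0, 0.993, -0.119, 0.0]
contact_force: [-0.6, 2.8, 9.8]
gripper_width: 0.0531
gripper_force: 27.3
```

```bash
python3 st.py
```

```text
t 10.48 p [ 0.5673 -0.1735  0.0835] yaw -0.238 F [-0.6  2.8  9.8] T [0.33 0.32 0.51] q7 -1.7 w 0.0531 g 27.3
```

The stop is reached (torque 0.5 N m). Relax, then release and retreat.

Emit:
step_arm([
  [0,0,0],
  [0,0,-0.0005],
  [0,0,-0.0005],
], twist=[-0.03,-0.04,-0.04])

```text
clock: 10.73
tool_pos: [0.5673, -0.1737, 0.0835]
eef_rot: [-0.0, 0.995, -0.099, 0.0]
contact_force: [0.7, 1.4, 6.1]
gripper_width: 0.0535
gripper_force: 27.1
```

Emit:
step_arm([
  [0,0,0],
  [0,0,0],
  [0,0,0],
  [0,0,0],
  [0,0,0],
  [0,0,0],
], twist=[0,0,0,0,0,0], fingers=1)

```text
clock: 11.23
tool_pos: [0.5667, -0.1741, 0.0831]
eef_rot: [0.0, 0.995, -0.101, -0.0]
contact_force: [0.4, -1.1, 0.5]
gripper_width: 0.085
gripper_force: 0.0
```

Emit:
step_arm([
  [0,0,-0.02],
  [0,0,-0.05],
  [0,0,-0.09],
  [0,0,-0.13],
  [0,0,-0.17],
  [0,0,-0.2],
  [0,0,-0.2],
], twist=[0,0,0,0,0,0,0])

```text
clock: 11.82
tool_pos: [0.5703, -0.1748, 0.291]
eef_rot: [0.001, 0.995, -0.102, 0.006]
contact_force: [0.5, -0.3, 0.5]
gripper_width: 0.0852
gripper_force: 0.0
```

```bash
python3 st.py
python3 - <<'E'
from h import *
for n in('side','top'):
    im,d=manip.snapshot(n)
    for t in('lid','carbon_tin','spare_eyepiece','petri_dish'):
      for o in manip.silhouettes(n,t)[:1]:
        P=pts(n,d,o['pixels']); print(n,t,round(o['p'],2),o['rect'],np.percentile(P,[2,50,98],axis=0).round(3).tolist())
        if t=='lid':
            T=P[P[:,2]>np.percentile(P[:,2],95)-.004]; print('top',len(T),T.mean(0),(T.min(0)+T.max(0))/2)
    if n=='side':cv2.imwrite('pics/d.png',cv2.resize(im[150:240,200:320,::-1],(800,600)))
E
```

```text
t 11.82 p [ 0.5703 -0.1748  0.291 ] yaw -0.203 F [ 0.5 -0.3  0.5] T [ 0.02 -0.05  0.02] q7 -1.63 w 0.0852 g 0.0
side lid 0.7 [241.9, 183.1, 267.2, 212.1] [[0.539, -0.313, 0.01], [0.558, -0.157, 0.092], [0.61, -0.145, 0.109]]
top 241 [ 0.56493816 -0.16897724  0.107413  ] [ 0.56621526 -0.17223989  0.10711531]
side carbon_tin 0.65 [287.2, 214.5, 309.3, 240.2] [[0.438, -0.227, -0.001], [0.461, -0.188, 0.032], [0.489, -0.173, 0.035]]
side spare_eyepiece 0.77 [278.4, 230.0, 289.6, 249.5] [[0.462, -0.145, 0.003], [0.474, -0.126, 0.035], [0.489, -0.118, 0.043]]
side petri_dish 0.68 [227.8, 211.5, 280.7, 243.5] [[0.521, -0.208, 0.003], [0.55, -0.144, 0.012], [0.61, -0.119, 0.051]]
top carbon_tin 0.64 [263.2, 213.1, 276.5, 240.2] [[0.439, -0.231, 0.032], [0.465, -0.215, 0.035], [0.492, -0.201, 0.039]]
```

View pics/d.png

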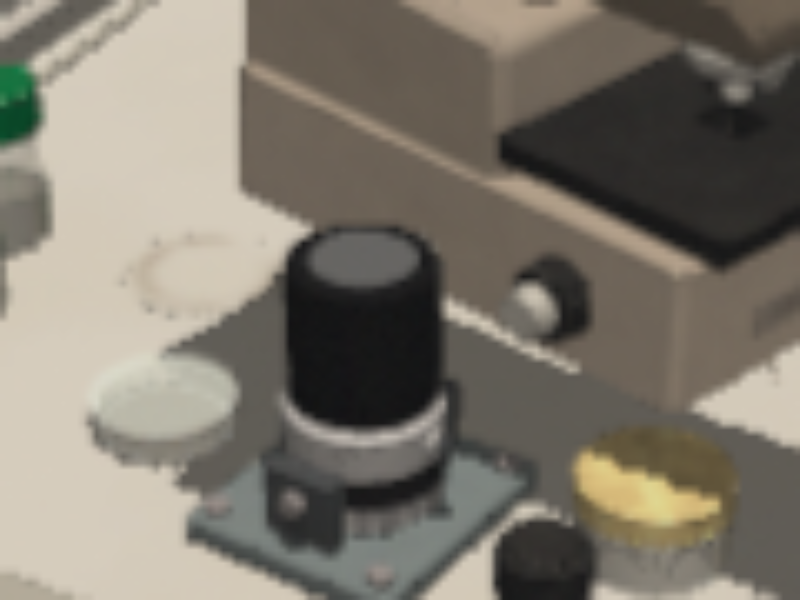

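The lid top is 12.7 mm lower than at the start (13 mm expected). It stands level at (365,320) in the crop, the gripper is clear and the neighbours have not moved. Handing in.

```bash
python3 -c "
from rig import manip; print(manip.finish_job())"
```

```text
the job is handed in; nothing more can be done
None
```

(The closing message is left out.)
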